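# Put the highlighter away in the lidded storage box

### The arm

A 6-joint arm with a two-finger parallel gripper is mounted at the origin on the work surface; the furniture and walls round the work are solid. World frame = base frame: x ahead of the robot, y to its left, z up, the work surface at z = 0. Lengths are in m, angles in rad, forces in N, time in s.
With the tool pointing down it reaches from about 0.35 to 0.975 m from the base axis. Payload 4.9 kg.
Tool frame: the origin (TCP) lies midway between the tips of the shut fingers; the grasp point (between the pads) lies 19 mm behind it; z points along the fingers, y is the line along which they close (so a half turn about z gives the same grasp; the last joint's range is limited). The gripper opens to 85 mm and grips with 20 to 120 N. Pads are 22 mm wide; open, the fingers measure 114 mm over their backs; the gripper's body (76 mm by 85 mm) begins 54 mm behind the grasp point. The pads swing forward as they close: fully open they stand 13 mm farther back than shut.
Start: joints at [-1.24, 0.053, 1.613, -0, 1.476, -0.119], TCP at [0.272, -0.563, 0.231] pointing down, gripper open.
Joint ranges: [-3.01, 3.01], [-1.01, 2.22], [0.06, 2.58], [-1.02, 4.17], [0.09, 2.62], [-3.14, 3.14]. Speed limits (rad/s): [2.57, 2.57, 3.14, 3.14, 3.14, 3.14].

### API

Orientations are given as a unit quaternion [w, x, y, z].
In Python, from plant import state, grab_frame, camera_info, job_done, spot_in, masks_of, pinpoint gives the robot as it stands.
- The arm moves only by the shell command python3 -m handwheel 'ROWS' [OPENING]. ROWS is JSON, a list that holds one entry, the list of rows, each a list of 6 numbers: the shift along the world's x, y, z in m, then the turn, a rotation vector about the world's x, y, z in degrees. In form: [[[tx, ty, tz, ax, ay, az], ...]]. A call has 1 to 20 rows; each row shifts and turns the commanded pose from where the row before left it; what a row does not reach is not made up. A row lasts 1/12 s, in which the tool goes at most 41.7 mm and 7.16 degrees, less where a joint would pass 70% of its speed; a pose out of reach is approached as far as the arm can. A call is refused whole if a number of a shift passes 0.0417 or a number of a turn 7.16, either way. A call with a gripper value outside its range is refused whole. OPENING is the opening, from 0 (shut) to 1 (fully open), set as the call begins (- or left out, the last holds). The fingers move at their own pace and stop on an object; the grip force is fixed at half the most. Time passes only in rows, so rows that do not move let the fingers close. It gives the time, the measured TCP pose, the force, the opening and the grip force at its end, in the units of the state.
- state(): the state, without advancing time (a new reading comes with each control period).
- grab_frame(name): name is "scene" or "top" or "wrist"; returns (picture, depth): 480x640x3 uint8, blue, green, red; 480x640 float32, m along the optical axis (not along the pixel's ray), 0 where there is no reading.
- camera_info(name): a dict with "fx", "fy", "cx", "cy" (pixels), "distortion" ([k1, k2, p1, p2, k3] as OpenCV has them; the pictures are not rectified), "T" (4x4, takes a point from camera to world coordinates). Camera axes: x right, y up, looking along -z (the intrinsics and any distortion apply to the point x, -y, -z); pixel columns grow to the right and rows downward; lengths in m; the calibration is good to about 2 mm. A picture is of the moment at which its call begins: read the wrist's pose just before it. camera_info takes no time and is no camera call; for the wrist camera it gives the pose at the moment of the call.
- job_done(): hands the job in; it is judged then, once.
Trained networks look in the newest picture that a camera, given by its name, has taken for a name from the list of things; names that differ only in an ending like _2 or _b are one class to them, and where a whole thing is asked for, a point or a joint stands for the part that bears it (a point fixed in the world has none). Each returns a list of dicts, best first, with "conf" (0 to 1); they miss things now and then, are a little off and sometimes report something else, mostly with a low value. They report only what shows in the picture. A call takes as long as a camera call. They do not tell look-alikes from the thing itself.
- spot_in(camera, thing): "box" ([left, top, width, height] in pixels, round what is visible of it).
- masks_of(camera, thing): "region" (480x640 bool, what is visible of it) and "box" ([left, top, width, height] in pixels, round what is visible of it).
- pinpoint(camera, thing): "position" ([column, row] in pixels: a listed point, or the origin of a listed thing).
The state is a dict: "time": time; "joint_pos": joint angles; "joint_vel": joint speeds; "joint_efforts": joint torques, N m; "tool_pos": TCP position; "tool_rot": TCP orientation; "contact_force": force on the tool from outside, world axes, zero at the start; "ft_torque": the same for the moment, N m; "gripper_width": opening from 0.0 (shut) to 1.0 (fully open); "grasp_force": force on a finger pad.
Only numpy, scipy, OpenCV 4.12 (cv2) and the standard library are available. Lean on these libraries where they do the work, as an engineer would, in place of code of your own. Each camera call takes 0.05 s, during which the arm holds its last target. There are 200 camera calls.

### The job

Lift the loose lid off the grey storage box and set it down flat on the bare desk, grip upwards. Lay the nearer highlighter (not the one at the far end of the desk) flat inside the box, then put the lid back on so that it sits flush all round. Do not drop the lid or the highlighter, and leave the other things on the desk where they are.

Things in the scene. Friction and masses are not known exactly. Their poses are not given: they have to be found in the camera images.
- storage_box: Open-topped grey storage box, standing firmly on the desk (does not slide); the lid lies on it at the start. Outside 158 (x) x 108 (y) x 42 mm high, walls and floor 4 mm, so inside 150 x 100 mm, 38 mm deep; small blank label holder on its -x face. Origin: centre of its underside, on the desk; x along its long side, z up.
- desk_edge (a point): A fixed point on the desk's left edge, which runs straight and slantwise along world x + y = 0.65 m (desk on the smaller side). Between 0.42 and 0.72 m from the robot's base axis and within 40 degrees of straight ahead the desk is bare but for the things listed.
- lid_grip (a point): Centre, half-way up, of the dark grip block on the loose wooden lid (0.15 kg, lifts straight up): block 80 (x) x 14 (y) x 28 mm tall, on the middle of the board, its underside on the board's top. 62 mm above the desk with the lid seated on the box, 28 mm with the lid on the desk. x along the lid's and the block's long side, z up; seated, x lies along the box's x, either way round.
- highlighter_center (a point): Centre of the nearer highlighter pen (another lies out of reach at the far end of the desk), which lies loose and flat on the desk: flat yellow body 18 (x) x 112 (y) x 13 mm high, about 20 g. Point half-way up (6.5 mm above what it lies on). y along its length, z up.
- lid: The loose lid as a whole, carrying lid_grip; board 166 (x) x 116 (y) x 6 mm, its top 14 mm above the lid's lowest face. Under the board a panel 145 x 95 mm (lower half 139 x 89) reaches 8 mm down into the box with 2.5 mm play a side. Origin: centre of the lowest face, 28 mm below lid_grip; axes as lid_grip.
- highlighter: The highlighter as a whole; origin at the centre of its underside, axes as highlighter_center.
- sticky_pad_center (a point): Bystander: centre of a block of sticky notes, 76 x 76 x 28 mm. Leave alone.
- terrazzo_box_center (a point): Bystander: centre of a small dark speckled stone box with its lid on, 80 (x) x 92 (y) x 38 mm. Leave alone.
- tape_dispenser_center (a point): Bystander: centre of a black tape dispenser, 52 (x) x 127 (y) x 66 mm. Leave alone.
Mind the look-alikes: they are no part of the job. Of the things that look like the highlighter, take the one that is farthest from the robot's base at the start.

How it is judged:
On the way, in this order (a step that is already met when the one before it is completed fails the run):
1. the lid lies flat on the bare desk, grip up, clear of the box and released (horizontal distance between lid_grip and storage_box above 0.1 m and height (world z) of lid_grip below 0.032 m and angle between lid_grip's own z axis and vertical below 0.06 rad and contact force between the fingers and lid below 0.05 N and linear speed of lid below 0.02 m/s), for 0.2 s.
2. the highlighter lies flat on the floor of the open box, released (x of highlighter_center in the frame of storage_box between -0.075 and 0.075 m and y of highlighter_center in the frame of storage_box between -0.05 and 0.05 m and height (world z) of highlighter_center between 0.006 and 0.018 m and angle between highlighter_center's own z axis and vertical below 0.12 rad and contact force between the fingers and highlighter below 0.05 N and linear speed of highlighter below 0.02 m/s), for 0.2 s.
At the end, for the whole second after the job is handed in: The highlighter lies flat (within 0.12 rad) on the floor inside the box; the lid is seated on the box, grip up: within 7 mm of centred, within 3 mm of its seated height, level within 0.03 rad, long side along the box's within 0.1 rad; both released and at rest (x of highlighter_center in the frame of storage_box between -0.075 and 0.075 m and y of highlighter_center in the frame of storage_box between -0.05 and 0.05 m and height (world z) of highlighter_center between 0.006 and 0.018 m and angle between highlighter_center's own z axis and vertical below 0.12 rad and linear speed of each of highlighter, lid below 0.02 m/s and contact force between the fingers and lid below 0.05 N and horizontal distance between lid_grip and storage_box below 0.007 m and z of lid_grip in the frame of storage_box between 0.059 and 0.065 m and angle between lid_grip's own z axis and vertical below 0.03 rad and angle between the x axis of lid_grip and the x axis of storage_box, either way round below 0.1 rad); the robot touches nothing.
It fails at once if the sticky pad is moved more than 30 mm (distance of sticky_pad_center from where it was at the start of the episode above 0.03 m).
It fails at once if the terrazzo box is moved more than 30 mm (distance of terrazzo_box_center from where it was at the start of the episode above 0.03 m).
It fails at once if the tape dispenser is moved more than 30 mm (distance of tape_dispenser_center from where it was at the start of the episode above 0.03 m).
It fails at once if the lid is dropped or thrown: out of the fingers and faster than 0.7 m/s (a fall of about 25 mm) (contact force between the fingers and lid below 0.05 N and linear speed of lid above 0.7 m/s).
It fails at once if the highlighter is dropped or thrown: out of the fingers and faster than 0.7 m/s (a fall of about 25 mm) (contact force between the fingers and highlighter below 0.05 N and linear speed of highlighter above 0.7 m/s).
It also fails if it takes over 72 s, if anything falls off the work surface, if the arm or the gripper's body presses on something with over 40 N, if the wrist force passes 120 N, or if a joint passes its speed limit or range.

## Working session

There is one attempt and no reset: what is moved stays moved. The work goes in short steps, Python scripts to look and compute and a shell command to move; the robot and the scene stay as the last step left them, time stands still between calls to the robot, and variables do not carry over. Pictures are saved under pics/ and viewed, at most 10 in all, crops included, and the job is handed in when it is done.

```bash
mkdir -p pics; ls
cat > h.py <<'E'
import numpy as np, cv2, json
from plant import *
def ray(info,px):
    K=np.array([[info['fx'],0,info['cx']],[0,info['fy'],info['cy']],[0,0,1.]])
    u=cv2.undistortPoints(np.array(px,float).reshape(-1,1,2),K,np.array(info['distortion'],float)).reshape(-1,2)
    d=np.c_[u[:,0],-u[:,1],-np.ones(len(u))]; T=np.array(info['T'])
    return T[:3,3], d@T[:3,:3].T
def at_z(info,px,z):
    o,d=ray(info,px); return o+d*((z-o[2])/d[:,2])[:,None]
def at_depth(info,px,dep):
    o,d=ray(info,px); return o+d*np.asarray(dep).reshape(-1,1)
E
python3 - <<'E'
from h import *
for c in ('scene','top'):
    im,d=grab_frame(c); cv2.imwrite(f'pics/{c}.png',im); i=camera_info(c)
    print(c,np.round(i['T'],3).tolist())
    for t,z in (('lid_grip',.062),('highlighter_center',.0065),('storage_box',.0),('terrazzo_box_center',.02),('sticky_pad_center',.014),('tape_dispenser_center',.033)):
        for r in pinpoint(c,t)[:3]:
            print(t,round(r['conf'],2),np.round(r['position']),np.round(at_z(i,r['position'],z)[0],3))
print(state())
E
```

```text
pics
scene [[0.57, 0.481, -0.666, -0.454], [-0.821, 0.339, -0.459, -0.761], [0.005, 0.808, 0.589, 0.887], [0.0, 0.0, 0.0, 1.0]]
lid_grip 0.56 [301. 248.] [ 0.476 -0.103  0.062]
highlighter_center 0.68 [403. 303.] [ 0.495 -0.384  0.006]
highlighter_center 0.63 [365. 334.] [ 0.354 -0.363  0.006]
highlighter_center 0.62 [342. 384.] [ 0.204 -0.396  0.006]
storage_box 0.63 [298. 263.] [ 0.486 -0.085 -0.   ]
terrazzo_box_center 0.61 [200. 250.] [0.362 0.143 0.02 ]
sticky_pad_center 0.56 [310. 313.] [ 0.333 -0.228  0.014]
tape_dispenser_center 0.84 [416. 239.] [ 0.72  -0.307  0.033]
top [[-0.011, 0.996, -0.086, 0.373], [-1.0, -0.012, -0.012, -0.15], [-0.013, 0.086, 0.996, 1.116], [0.0, 0.0, 0.0, 1.0]]
lid_grip 0.72 [301. 232.] [ 0.485 -0.096  0.062]
highlighter_center 0.85 [422. 228.] [ 0.497 -0.393  0.006]
highlighter_center 0.83 [412. 283.] [ 0.361 -0.364  0.006]
highlighter_center 0.66 [418. 230.] [ 0.493 -0.382  0.006]
terrazzo_box_center 0.6 [200. 279.] [0.377 0.156 0.02 ]
sticky_pad_center 0.98 [356. 297.] [ 0.329 -0.225  0.014]
tape_dispenser_center 0.86 [389. 138.] [ 0.72  -0.312  0.033]
{'time': 0.7, 'joint_pos': array([-1.24003619e+00,  5.26741750e-02,  1.61288097e+00, -5.44397503e-06,
        1.47600446e+00, -1.18985421e-01]), 'joint_vel': array([-0.00125264,  0.0008443 , -0.00114383, -0.00177674, -0.00191081,
        0.00065342]), 'joint_efforts': array([-5.74763635e-04, -3.93547940e+01, -3.70373082e+01, -4.64760467e-05,
        4.05173259e-04,  5.61090587e-06]), 'tool_pos': array([ 0.27171358, -0.56283382,  0.23133098]), 'tool_rot': array([ 1.67156103e-05,  9.74822425e-01,  2.22982598e-01, -9.48417493e-07]), 'contact_force': array([-0.51018198, -0.67591435, -0.22347348]), 'ft_torque': array([-0.02738104,  0.03840562, -0.00222281]), 'grasp_force': 0.0, 'gripper_width': 1.002075335239234}
```

View pics/top.png

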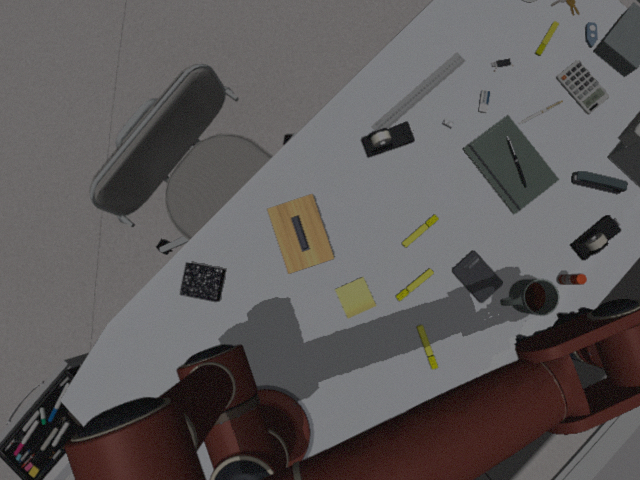

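View pics/scene.png

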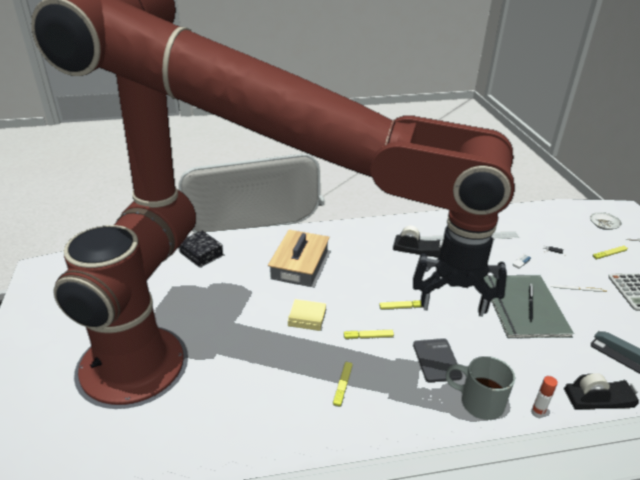

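The top view shows the lidded box at (301,232). The target highlighter is at (421,230). Its nearer look-alikes are at (415,284) and (428,346), and the far-end one is at (546,38). The scene view agrees. Next I'll move the wrist camera over the box.

```bash
python3 -m handwheel '[[[0.016,0.037,0,0,0,0],[0.016,0.037,0,0,0,0],[0.016,0.037,0,0,0,0],[0.016,0.037,0,0,0,0],[0.016,0.037,0,0,0,0],[0.016,0.037,0,0,0,0],[0.016,0.037,0,0,0,0],[0.016,0.037,0,0,0,0],[0.016,0.037,0,0,0,0],[0.016,0.037,0,0,0,0],[0.016,0.037,0,0,0,-2],[0.016,0.037,0,0,0,-2],[0,0,0,0,0,-2],[0,0,0,0,0,0],[0,0,0,0,0,0]]]'
cat > m.py <<'E'
from h import *
def meas(c,t,z):
    i=camera_info(c); im,d=grab_frame(c); out=None
    for r in masks_of(c,t)[:3]:
        m=r['region'].astype(bool)&(d>0); v,u=np.nonzero(m)
        P=at_depth(i,np.c_[u,v],d[v,u])
        zt=np.percentile(P[:,2],75)
        Q=P[abs(P[:,2]-zt)<.006]
        (cx,cy),(w,h),a=cv2.minAreaRect((Q[:,:2]*1000).astype(np.float32))
        ang=a if w>h else a+90
        print(c,t,round(r['conf'],2),r['box'],'depth rect c',round(cx,1),round(cy,1),'size',round(w,1),round(h,1),'long ang',round((ang+90)%180-90,1),'ztop',round(zt*1000,1))
        v,u=np.nonzero(r['region']); Q=at_z(i,np.c_[u,v],z)
        (cx,cy),(w,h),a=cv2.minAreaRect((Q[:,:2]*1000).astype(np.float32)); ang=a if w>h else a+90
        print('   plane rect',round(cx,1),round(cy,1),round(w,1),round(h,1),round((ang+90)%180-90,1))
    for r in pinpoint(c,t)[:3]: print('   point',round(r['conf'],2),np.round(at_z(i,r['position'],z)[0]*1000,1))
    return im
E
python3 - <<'E'
from m import *
print(np.round(camera_info('wrist')['T'],3).tolist())
im=meas('wrist','lid_grip',.062); cv2.imwrite('pics/w1.png',im)
meas('top','lid_grip',.062);meas('wrist','storage_box',.048);meas('wrist','lid',.048)
E
```

```text
time: 1.95
tool_pos: [0.4638, -0.1186, 0.2314]
tool_rot: [0.0, 0.985, 0.173, -0.0]
contact_force: [-0.6, -0.6, -0.1]
gripper_width: 1.0
grasp_force: 0.0
[[0.34, 0.903, 0.261, 0.53], [-0.94, 0.327, 0.095, -0.094], [0.001, -0.278, 0.961, 0.374], [0.0, 0.0, 0.0, 1.0]]
wrist lid_grip 0.55 [226.6, 80.1, 138.4, 188.4] depth rect c 483.0 -89.8 size 167.1 116.0 long ang 18.0 ztop 48.9
   plane rect 485.0 -90.4 159.7 111.0 17.9
   point 0.68 [485.2 -90.   62. ]
top lid_grip 0.83 [281.4, 244.6, 52.6, 30.3] depth rect c 435.2 -108.3 size 63.8 115.0 long ang -72.4 ztop 49.7
   plane rect 434.6 -108.9 63.2 113.3 -72.2
   point 0.82 [486.8 -90.2  62. ]
   point 0.25 [482.8 -88.9  48. ]
   point 0.78 [485.  -90.6  48. ]
```

View pics/w1.png

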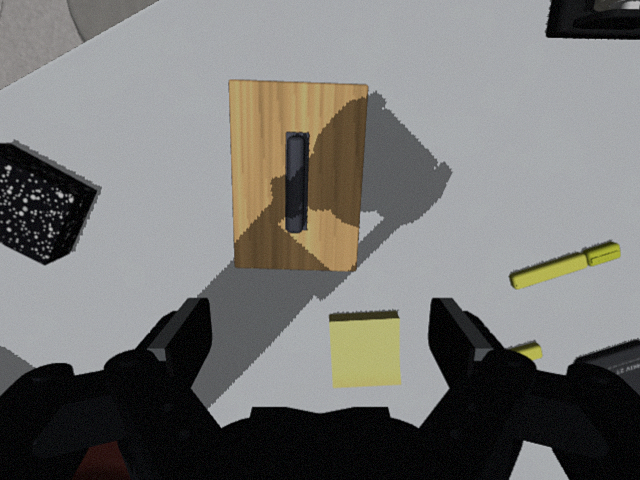

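The wrist view shows the lid with its grip block at (297,182), clear on all sides, and the target highlighter at (565,265). Both views put the grip at about (0.4845, -0.090), yaw 17.9°.

```bash
python3 -m handwheel '[[[0.01,0.014,0,0,0,-1],[0.0105,0.0145,0,0,0,-1],[0,0,-0.03,0,0,0],[0,0,-0.035,0,0,0],[0,0,-0.035,0,0,0],[0,0,-0.03,0,0,0],[0,0,-0.02,0,0,0],[0,0,-0.015,0,0,0],[0,0,-0.012,0,0,0],[0,0,0,0,0,0],[0,0,0,0,0,0],[0,0,0,0,0,0]]]'
python3 -m handwheel '[[[0,0,0,0,0,0],[0,0,0,0,0,0],[0,0,0,0,0,0],[0,0,0,0,0,0],[0,0,0,0,0,0],[0,0,0,0,0,0],[0,0,0,0,0,0],[0,0,0,0,0,0],[0,0,0,0,0,0],[0,0,0,0,0,0]]]' 0
```

```text
time: 3.55
tool_pos: [0.4853, -0.0907, 0.0556]
tool_rot: [0.001, 0.988, 0.154, 0.001]
contact_force: [0.8, -0.1, 1.4]
gripper_width: 1.002
grasp_force: 0.0
time: 4.38
tool_pos: [0.4846, -0.0904, 0.0547]
tool_rot: [0.0, 0.988, 0.154, 0.0]
contact_force: [-0.1, -0.9, 3.0]
gripper_width: 0.147
grasp_force: 61.4
```

```bash
python3 -m handwheel '[[[0,0,0.008,0,0,0],[0,0,0.012,0,0,0],[0,0,0.015,0,0,0],[0,0,0.015,0,0,0],[0,0,0.01,0,0,0],[0.01,-0.017,0,0,0,0],[0.015,-0.025,0,0,0,0],[0.02,-0.033,0,0,0,0],[0.02,-0.033,0,0,0,0],[0.012,-0.02,0,0,0,0],[0.008,-0.012,0,0,0,0],[0,0,-0.01,0,0,0],[0,0,-0.02,0,0,0],[0,0,-0.02,0,0,0],[0,0,-0.02,0,0,0],[0,0,-0.015,0,0,0],[0,0,-0.005,0,0,0],[0,0,0,0,0,0],[0,0,0,0,0,0]]]'
```

```text
time: 5.97
tool_pos: [0.5692, -0.2298, 0.0245]
tool_rot: [-0.0, 0.988, 0.155, 0.0]
contact_force: [0.7, 0.7, -1.7]
gripper_width: 0.15
grasp_force: 60.7
```

```bash
python3 -m handwheel '[[[0,0,-0.002,0,0,0],[0,0,-0.001,0,0,0],[0,0,0,0,0,0],[0,0,0,0,0,0]]]'
python3 -m handwheel '[[[0,0,-0.001,0,0,0],[0,0,0,0,0,0],[0,0,0,0,0,0]]]'
```

```text
time: 6.3
tool_pos: [0.5694, -0.2304, 0.0217]
tool_rot: [0.0, 0.988, 0.154, 0.0]
contact_force: [-0.5, 0.9, -2.8]
gripper_width: 0.148
grasp_force: 60.7
time: 6.55
tool_pos: [0.5696, -0.2305, 0.0207]
tool_rot: [0.0, 0.988, 0.154, 0.0]
contact_force: [0.4, -0.3, -1.0]
gripper_width: 0.149
grasp_force: 60.8
```

```bash
python3 -m handwheel '[[[0,0,0,0,0,0],[0,0,0,0,0,0],[0,0,0,0,0,0],[0,0,0,0,0,0],[0,0,0.01,0,0,0],[0,0,0.025,0,0,0],[0,0,0.03,0,0,0],[0,0,0.03,0,0,0],[0,0,0.03,0,0,0],[0,0,0.03,0,0,0],[0,0,0.03,0,0,0]]]' 0.6
python3 -m handwheel '[[[-0.01,-0.015,0.005,0,0,-7],[-0.01,-0.015,0.01,0,0,-7],[-0.012,-0.015,0.01,0,0,-7],[-0.012,-0.015,0,0,0,-7],[-0.012,-0.015,0,0,0,-7],[-0.012,-0.015,0,0,0,-7],[-0.012,-0.015,0,0,0,-7],[-0.012,-0.015,0,0,0,-7],[-0.012,-0.015,0,0,0,-7],[-0.012,-0.015,0,0,0,-5],[0,0,0,0,0,0],[0,0,0,0,0,0]]]'
python3 - <<'E'
from m import *
print(np.round(state()['joint_pos'],2), np.round(camera_info('wrist')['T'][:3,3],3) if hasattr(camera_info('wrist')['T'],'shape') else '')
im=meas('wrist','highlighter_center',.0065); cv2.imwrite('pics/w2.png',im)
meas('top','highlighter_center',.0065)
meas('top','lid_grip',.028)
E
```

```text
time: 7.47
tool_pos: [0.5691, -0.2302, 0.2078]
tool_rot: [0.0, 0.988, 0.154, 0.0]
contact_force: [0.6, -0.3, -0.0]
gripper_width: 0.605
grasp_force: 0.0
time: 8.47
tool_pos: [0.4529, -0.3808, 0.231]
tool_rot: [-0.0, 0.905, -0.425, 0.0]
contact_force: [0.1, 1.4, 0.2]
gripper_width: 0.6
grasp_force: 0.0
[-0.83 -0.03  1.69  0.    1.47  1.62] [ 0.498 -0.434  0.374]
wrist highlighter_center 0.81 [369.6, 217.1, 20.5, 103.4] depth rect c 358.3 -367.3 size 17.3 111.0 long ang -52.1 ztop 13.3
   plane rect 357.2 -366.1 19.8 113.2 -52.2
wrist highlighter_center 0.61 [285.1, 120.5, 18.0, 112.6] depth rect c 490.3 -384.6 size 17.2 111.2 long ang -50.1 ztop 13.2
   plane rect 489.8 -384.4 18.2 112.5 -50.0
wrist highlighter_center 0.61 [448.1, 313.5, 97.0, 41.6] depth rect c 208.0 -393.9 size 109.3 16.5 long ang 19.4 ztop 13.5
   plane rect 205.1 -394.2 115.7 18.5 19.1
   point 0.9 [ 206.5 -398.4    6.5]
   point 0.81 [ 489.  -382.7    6.5]
   point 0.77 [ 355.9 -369.3    6.5]
top highlighter_center 0.71 [425.1, 343.7, 12.9, 27.7] depth rect c 185.4 -403.2 size 65.8 18.3 long ang 16.2 ztop 14.5
   plane rect 183.8 -404.3 66.6 18.9 16.3
top highlighter_center 0.6 [405.9, 235.3, 7.6, 8.6] depth rect c 469.7 -353.1 size 3.6 20.3 long ang -52.5 ztop 14.2
   plane rect 470.4 -354.4 3.5 21.1 -52.4
   point 0.63 [ 208.5 -396.1    6.5]
   point 0.39 [ 493.4 -388.6    6.5]
top lid_grip 0.8 [324.3, 160.8, 66.0, 78.2] depth rect c 569.5 -233.0 size 167.7 114.4 long ang 17.9 ztop 16.1
   plane rect 567.5 -232.3 166.4 114.1 17.9
   point 0.84 [ 567.6 -238.8   28. ]
```

View pics/w2.png

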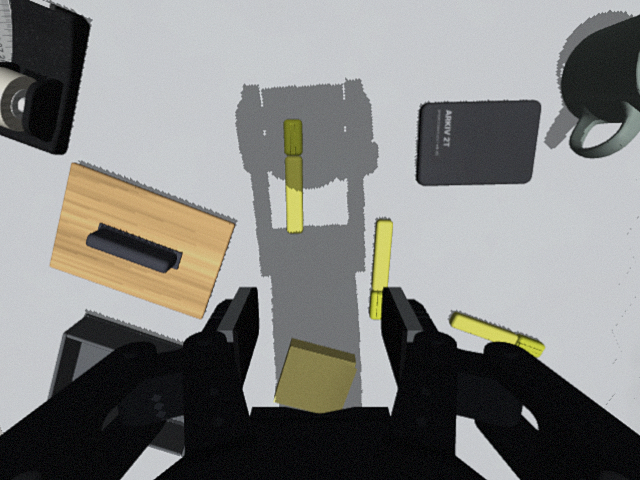

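The view shows the lid flat on the desk at (145,245), the open box at lower left, and the target pen at (293,176), lined up with the gripper. Next I'll descend on the pen.

```bash
python3 -m handwheel '[[[0.018,-0.002,-0.005,0,0,0],[0.0193,-0.0017,-0.025,0,0,0],[0,0,-0.035,0,0,0],[0,0,-0.04,0,0,0],[0,0,-0.04,0,0,0],[0,0,-0.035,0,0,0],[0,0,-0.02,0,0,0],[0,0,-0.015,0,0,0],[0,0,-0.008,0,0,0],[0,0,-0.004,0,0,0],[0,0,0,0,0,0],[0,0,0,0,0,0],[0,0,0,0,0,0]]]' 0.5
python3 -m handwheel '[[[0,0,-0.002,0,0,0],[0,0,0,0,0,0],[0,0,0,0,0,0],[0,0,0,0,0,0],[0,0,0,0,0,0],[0,0,0,0,0,0],[0,0,0,0,0,0]]]' 0
```

```text
time: 10.0
tool_pos: [0.4917, -0.3852, 0.0054]
tool_rot: [0.001, 0.905, -0.424, 0.002]
contact_force: [0.4, 1.0, 1.0]
gripper_width: 0.499
grasp_force: 0.0
time: 10.58
tool_pos: [0.4912, -0.3846, 0.0024]
tool_rot: [0.0, 0.905, -0.424, 0.001]
contact_force: [-0.3, 0.2, 5.4]
gripper_width: 0.185
grasp_force: 62.9
```

```bash
python3 -m handwheel '[[[0,0,0.01,0,0,0],[0,0,0.025,0,0,0],[0,0,0.035,0,0,0],[0,0,0.03,0,0,0],[0,0,0.015,0,0,0],[-0.0007,0.015,0,0,0,3],[-0.0007,0.0295,0,0,0,6.8],[-0.0007,0.0295,0,0,0,6.8],[-0.0007,0.0295,0,0,0,6.8],[-0.0007,0.0295,0,0,0,6.8],[-0.0007,0.0295,0,0,0,6.8],[-0.0007,0.0295,0,0,0,6.8],[-0.0007,0.0295,0,0,0,6.8],[-0.0007,0.0295,0,0,0,6.8],[-0.0004,0.0295,0,0,0,6.8],[0,0.0146,0,0,0,4],[0,0,0,0,0,0],[0,0,0,0,0,0]]]'
python3 - <<'E'
from m import *
im,d=grab_frame('wrist'); cv2.imwrite('pics/w3.png',im)
meas('top','storage_box',.042); meas('wrist','storage_box',.042)
E
```

```text
time: 12.08
tool_pos: [0.4835, -0.0884, 0.1162]
tool_rot: [0.0, 0.988, 0.156, -0.0]
contact_force: [-0.7, -0.6, 0.0]
gripper_width: 0.183
grasp_force: 62.3
top storage_box 0.59 [285.0, 231.8, 49.1, 37.7] depth rect c 447.3 -105.1 size 71.7 109.0 long ang -79.9 ztop 9.6
   plane rect 440.9 -107.5 73.9 116.5 -82.5
   point 0.88 [ 480.6 -101.5   42. ]
wrist storage_box 0.83 [228.2, 115.2, 189.8, 226.6] depth rect c 486.4 -89.1 size 142.3 103.0 long ang 17.9 ztop 22.1
   plane rect 490.5 -88.0 142.9 108.5 18.0
```

View pics/w3.png

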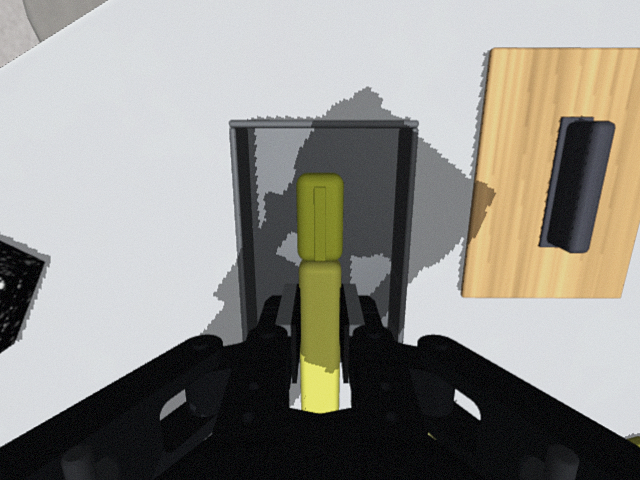

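The pen is held straight over the middle of the open box (inner walls at columns 240 and 410), parallel to its long side. I'll lower it.

```bash
python3 -m handwheel '[[[0,0,-0.015,0,0,0],[0,0,-0.025,0,0,0],[0,0,-0.025,0,0,0],[0,0,-0.02,0,0,0],[0,0,-0.012,0,0,0],[0,0,-0.007,0,0,0],[0,0,-0.003,0,0,0],[0,0,0,0,0,0],[0,0,0,0,0,0],[0,0,0,0,0,0]]]'
python3 -m handwheel '[[[0,0,-0.0015,0,0,0],[0,0,0,0,0,0],[0,0,0,0,0,0]]]'
```

```text
time: 13.27
tool_pos: [0.485, -0.0893, 0.0107]
tool_rot: [0.001, 0.988, 0.156, 0.001]
contact_force: [0.3, 0.9, 0.6]
gripper_width: 0.179
grasp_force: 62.3
time: 13.52
tool_pos: [0.4841, -0.089, 0.0082]
tool_rot: [0.0, 0.988, 0.156, 0.0]
contact_force: [0.4, -0.2, 0.1]
gripper_width: 0.184
grasp_force: 62.3
```

```bash
python3 -m handwheel '[[[0,0,-0.001,0,0,0],[0,0,0,0,0,0],[0,0,0,0,0,0]]]'
python3 -m handwheel '[[[0,0,0,0,0,0],[0,0,0,0,0,0],[0,0,0,0,0,0],[0,0,0,0,0,0],[0,0,0.01,0,0,0],[0,0,0.025,0,0,0],[0,0,0.03,0,0,0],[0,0,0.035,0,0,0],[-0.01,-0.01,0.035,0,0,0],[-0.01,-0.01,0.035,0,0,0],[-0.01,-0.01,0.035,0,0,0],[-0.01,-0.01,0.035,0,0,0],[-0.005,-0.005,0,0,0,0],[0,0,0,0,0,0],[0,0,0,0,0,0]]]' 0.4
python3 - <<'E'
from m import *
i=camera_info('wrist'); im,d=grab_frame('wrist'); cv2.imwrite('pics/w4.png',im)
v,u=np.nonzero(d>0); P=at_depth(i,np.c_[u,v],d[v,u])
k=(abs(P[:,2]-.042)<.004)&(np.hypot(P[:,0]-.485,P[:,1]+.09)<.12)
print('rim',cv2.minAreaRect((P[k,:2]*1000).astype(np.float32)),k.sum(),np.median(P[k,2]))
meas('wrist','highlighter_center',.0105); meas('wrist','lid_grip',.028); meas('wrist','lid',.014); meas('top','lid_grip',.028)
E
```

```text
time: 13.77
tool_pos: [0.4837, -0.0889, 0.0067]
tool_rot: [-0.0, 0.988, 0.156, -0.0]
contact_force: [-0.2, 0.9, -0.2]
gripper_width: 0.188
grasp_force: 62.3
time: 15.02
tool_pos: [0.4386, -0.1339, 0.247]
tool_rot: [0.0, 0.988, 0.156, 0.0]
contact_force: [-0.2, 0.1, -0.2]
gripper_width: 0.4
grasp_force: 0.0
rim ((482.5575256347656, -90.61649322509766), (158.17237854003906, 108.25823211669922), 17.970521926879883) 2768 0.04171774169996029
wrist highlighter_center 0.77 [449.6, 431.8, 17.8, 28.4] depth rect c 195.5 -396.9 size 44.6 16.6 long ang 19.4 ztop 13.6
   plane rect 192.8 -397.5 46.2 20.6 18.4
wrist highlighter_center 0.67 [281.9, 89.1, 17.0, 112.1] depth rect c 483.6 -88.7 size 111.3 17.3 long ang 17.9 ztop 17.2
   plane rect 483.3 -88.7 112.3 17.5 18.1
   point 0.93 [ 361.  -368.5   10.5]
   point 0.77 [481.8 -89.9  10.5]
   point 0.72 [ 210.2 -389.7   10.5]
wrist lid_grip 0.75 [392.6, 11.4, 138.5, 176.2] depth rect c 568.5 -230.5 size 165.8 116.5 long ang 17.8 ztop 14.9
   plane rect 565.9 -225.8 158.4 112.3 17.9
   point 0.91 [ 568.5 -232.9   28. ]
wrist lid 0.79 [393.1, 7.3, 139.7, 188.5] depth rect c 568.1 -230.8 size 166.4 116.9 long ang 17.9 ztop 14.9
   plane rect 568.3 -230.5 166.0 117.3 17.8
   point 0.68 [ 567.  -226.2   14. ]
top lid_grip 0.74 [325.7, 161.3, 63.8, 71.2] depth rect c 569.8 -232.9 size 166.5 114.2 long ang 17.6 ztop 16.3
   plane rect 566.6 -232.1 164.8 112.6 18.1
   point 0.69 [ 570.9 -238.1   28. ]
```

View pics/w4.png

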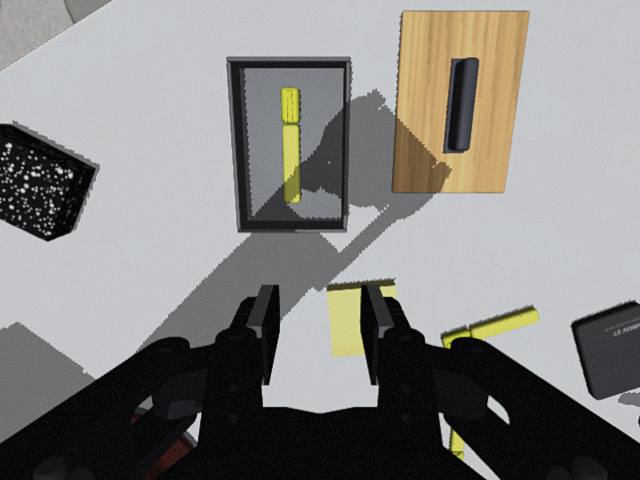

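The pen lies flat in the box (column 290, rows 88–203, top at 17 mm) and the lid lies flat at right with its grip at (461,105). The same camera gives a lid-to-box shift of (-85.7, +140.0) mm, yaw about 0. Next I'll regrasp the lid.

```bash
python3 -m handwheel '[[[0.015,-0.012,0,0,0,0],[0.025,-0.018,0,0,0,0],[0.03,-0.022,0,0,0,0],[0.03,-0.022,0,0,0,0],[0.02,-0.015,-0.01,0,0,0],[0.011,-0.0077,-0.025,0,0,0],[0,0,-0.035,0,0,0],[0,0,-0.04,0,0,0],[0,0,-0.04,0,0,0],[0,0,-0.035,0,0,0],[0,0,-0.02,0,0,0],[0,0,-0.012,0,0,0],[0,0,-0.007,0,0,0],[0,0,0,0,0,0],[0,0,0,0,0,0],[0,0,0,0,0,0]]]' 0.5
python3 -m handwheel '[[[0,0,-0.0015,0,0,0],[0,0,0,0,0,0],[0,0,0,0,0,0]]]'
```

```text
time: 17.0
tool_pos: [0.5715, -0.2315, 0.0252]
tool_rot: [0.001, 0.988, 0.156, 0.002]
contact_force: [0.1, -0.2, -0.0]
gripper_width: 0.498
grasp_force: 0.0
time: 17.25
tool_pos: [0.5703, -0.2309, 0.0223]
tool_rot: [0.0, 0.988, 0.156, 0.001]
contact_force: [0.2, 0.4, 0.0]
gripper_width: 0.503
grasp_force: 0.0
```

```bash
python3 -m handwheel '[[[-0.0005,0,-0.001,0,0,0],[0,0,0,0,0,0],[0,0,0,0,0,0],[0,0,0,0,0,0],[0,0,0,0,0,0],[0,0,0,0,0,0],[0,0,0,0,0,0]]]' 0
python3 -m handwheel '[[[0,0,0.008,0,0,0],[0,0,0.015,0,0,0],[0,0,0.02,0,0,0],[0,0,0.02,0,0,0],[0,0,0.015,0,0,0],[0,0,0.01,0,0,0],[-0.01,0.0165,0,0,0,0],[-0.015,0.0245,0,0,0,0],[-0.02,0.0325,0,0,0,0],[-0.02,0.0325,0,0,0,0],[-0.0127,0.021,0,0,0,0],[-0.008,0.013,0,0,0,0],[0,0,0,0,0,0],[0,0,0,0,0,0],[0,0,0,0,0,0]]]'
python3 - <<'E'
from m import *
print(state()['tool_pos'])
i=camera_info('wrist'); im,d=grab_frame('wrist'); cv2.imwrite('pics/w5.png',im)
meas('wrist','lid',.09)
E
```

```text
time: 17.83
tool_pos: [0.5694, -0.2307, 0.0205]
tool_rot: [0.0, 0.988, 0.156, 0.0]
contact_force: [-0.2, 0.6, 1.5]
gripper_width: 0.15
grasp_force: 61.8
time: 19.08
tool_pos: [0.484, -0.0911, 0.1084]
tool_rot: [0.0, 0.988, 0.156, 0.0]
contact_force: [-0.6, -0.3, -1.9]
gripper_width: 0.149
grasp_force: 61.3
[ 0.48396157 -0.09110637  0.10838723]
wrist lid 0.9 [171.9, 99.6, 298.8, 313.8] depth rect c 495.0 -87.8 size 142.6 116.6 long ang 17.9 ztop 102.9
   plane rect 489.9 -89.4 155.2 124.7 17.7
   point 0.57 [483.7 -92.2  90. ]
```

```bash
python3 -m handwheel '[[[-0.0007,0.0006,-0.01,0,0,0],[0,0,-0.015,0,0,0],[0,0,-0.01,0,0,0],[0,0,-0.005,0,0,0],[0,0,-0.003,0,0,0],[0,0,-0.003,0,0,0],[0,0,-0.002,0,0,0],[0,0,-0.002,0,0,0],[0,0,0,0,0,0],[0,0,0,0,0,0]]]'
python3 -m handwheel '[[[0,0,-0.002,0,0,0],[0,0,-0.001,0,0,0],[0,0,0,0,0,0],[0,0,0,0,0,0]]]'
```

```text
time: 20.12
tool_pos: [0.4832, -0.0901, 0.0586]
tool_rot: [0.0, 0.988, 0.156, 0.0]
contact_force: [0.1, -0.5, -2.2]
gripper_width: 0.15
grasp_force: 61.3
time: 20.45
tool_pos: [0.4829, -0.09, 0.0553]
tool_rot: [-0.0, 0.988, 0.156, -0.0]
contact_force: [-0.2, 0.0, -1.5]
gripper_width: 0.146
grasp_force: 61.3
```

Going in without resistance, with under 1 mm left. I'll finish, release and rise.

```bash
python3 -m handwheel '[[[0,0,-0.001,0,0,0],[0,0,0,0,0,0],[0,0,0,0,0,0]]]'
python3 -m handwheel '[[[0,0,0,0,0,0],[0,0,0,0,0,0],[0,0,0,0,0,0],[0,0,0,0,0,0],[0,0,0.01,0,0,0],[0,0,0.025,0,0,0],[0,0,0.03,0,0,0],[-0.01,-0.01,0.035,0,0,0],[-0.01,-0.01,0.035,0,0,0],[-0.01,-0.01,0.035,0,0,0],[-0.01,-0.01,0.025,0,0,0],[0,0,0,0,0,0],[0,0,0,0,0,0]]]' 0.6
python3 - <<'E'
from m import *
i=camera_info('wrist'); im=meas('wrist','lid',.048); cv2.imwrite('pics/w6.png',im)
im,d=grab_frame('wrist'); v,u=np.nonzero(d>0); P=at_depth(i,np.c_[u,v],d[v,u])
k=(abs(P[:,2]-.048)<.006)&(np.hypot(P[:,0]-.483,P[:,1]+.09)<.11); Q=P[k]
c=np.linalg.lstsq(np.c_[Q[:,:2]-[.483,-.09],np.ones(k.sum())],Q[:,2],rcond=None)[0]; print('plane slopes,height',c)
E
```

```text
time: 20.7
tool_pos: [0.4831, -0.0901, 0.0545]
tool_rot: [0.0, 0.988, 0.156, 0.0]
contact_force: [-0.6, 1.2, -1.0]
gripper_width: 0.147
grasp_force: 61.6
time: 21.78
tool_pos: [0.4437, -0.1308, 0.2524]
tool_rot: [0.002, 0.988, 0.156, 0.002]
contact_force: [1.0, -0.5, -0.0]
gripper_width: 0.601
grasp_force: 0.0
wrist lid 0.89 [221.7, 60.6, 132.0, 182.4] depth rect c 482.1 -90.1 size 167.1 116.2 long ang 18.0 ztop 48.9
   plane rect 482.4 -90.1 166.5 116.9 18.6
   point 0.67 [483.7 -91.2  48. ]
plane slopes,height [ 0.00295105 -0.00395608  0.05280417]
```

View pics/w6.png

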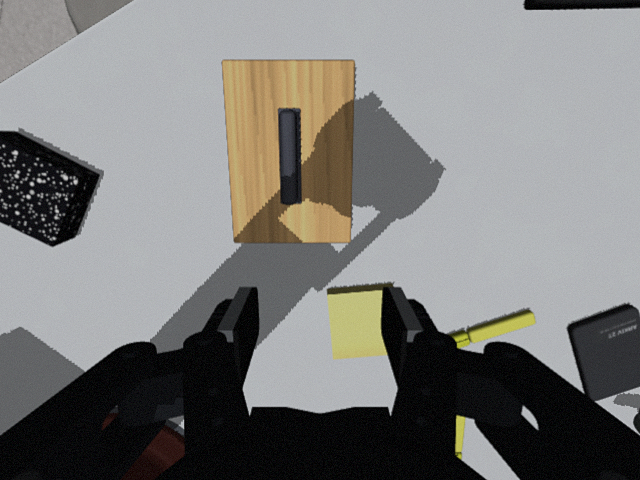

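The lid is back on the box, its board square at (222–355, 60–243). Its top is at 48.9 mm as at the start, within 0.7 mm of the box's centre, yaw 18.0°, level. The other things look untouched, so I'll hand the job in.

```bash
python3 -c "from plant import *; print(state()['contact_force']); print(job_done())"
```

```text
[ 0.12491941  0.58151425 -0.03011541]
the job is handed in; nothing more can be done
None
```

The job is handed in, verdict not shown: the nearer highlighter lies flat in the box, and the lid is back on, level and within 1 mm of centred by the last camera measurement.

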